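# Close up a batch of blocks in the drilling jig and lock the sliding stop

## Task

The three beech blocks in the drilling jig have gaps between them. Push the sliding stop along its rail until the row is closed up, with the blocks tight against each other and against the fixed end block, and lock the stop there by turning its T-handle clockwise until it is tight, the bar in line with the rail. Leave the tools and other things on the bench where they are.

Things in the scene. Friction and masses are not known exactly. Their poses are not given: they have to be found in the camera images.
- jig: Drilling jig fixed on the bench: dark ply base 166 x 500 x 18 mm with an aluminium T-slot rail along its far edge, a low wooden batten along the front and a channel between them for the blocks. Origin on the bench near the jig's middle; jig y runs along the rail, away from the end block; jig x from batten to rail; z up. Channel: floor z = 18 mm, x from -34 to +50 mm, y from -210 to +250 mm.
- end_face (a point): Centre of the face of the fixed aluminium end block (45 mm high, 84 mm wide, top 63 mm above the bench) at the channel's -y end: jig x = +8, y = -210, z = 40 mm. The row closes up against it.
- rail_top (a point): Middle of the rail's top: jig x = +70, y = 0, z = 58 mm. The rail is 40 mm wide (jig x +50 to +90), 40 mm high and 500 mm long, and is the channel's back fence. The batten along the front is 18 mm wide (jig x -52 to -34), its top 32 mm above the bench.
- block1: Beech block nearest the end block, 80 (x) x 70 (y) x 45 (z) mm, about 0.17 kg, loose in the channel with 4 mm play across it. Origin at the centre of its underside, axes about along the jig's.
- block2: The middle beech block, the same.
- block3: The beech block nearest the stop, the same.
- stop (a joint): Position of the sliding stop along the rail, m: 0 when its face is 210 mm from the end block's face (the length of the three blocks), growing along jig +y as it moves away from the end block. 0.09 to 0.13 at the start. Clamp loose, it slides at about 2 N, and pushing the three blocks takes up to 5 N more; clamped tight it holds 30 N.
- stop_face (a point): Centre of the face of the stop's aluminium foot plate that meets the blocks; axes as the jig's. The plate is 78 mm wide across the channel, z 21 to 78 mm above the bench, 20 mm thick. A saddle joins it to the rail: top 74.5 mm above the bench, jig x +44 to +98 mm, from the face to 72 mm behind it (+y).
- stop_back (a point): Centre of the back (+y) face of the foot plate, 20 mm behind stop_face, at 49.5 mm above the bench: the place to push. The channel behind it is empty. A small gusset on the saddle's side reaches in to jig x = +33 mm, 56 mm behind the face.
- handle (a joint): Angle of the T-handle clamp screw on top of the stop, in rad: 0 = bar across the rail (loose), 1.57 = bar in line with the rail (tight), stops at 0 and 1.65; grows turning clockwise seen from above. At the start 0.1 to 0.45 (loose). A shoe under it begins to press on the rail at 0.6; turning takes about 0.2 N m when loose, about 0.4 N m when tight, and it stays where it is left.
- handle_grip (a point): On the T-handle's axis at the middle height of its bar, 102 mm above the bench; jig x = +70 mm, 38 mm behind stop_face. The black bar is 66 mm long (along this point's x axis), 15 mm wide (y) and 22 mm high, z 91 to 113 mm above the bench; below it a round neck of 25 mm diameter at most and the saddle's top, 16 mm under the bar.
- hammer: Bystander: hammer 280 mm long lying on the bench, right of the jig. Origin under its middle.
- try_square: Bystander: try square, 130 mm dark wood stock with a 200 mm steel blade, lying flat between the robot and the jig. Origin under the stock.
- tape_measure: Bystander: tape measure 72 x 36 x 64 mm standing beyond the jig's rail. Origin under its middle.
- glue: Bystander: white glue bottle, 64 mm diameter, 170 mm tall, right of the jig. Origin under its middle.
- offcut: Bystander: wooden offcut 150 x 58 x 28 mm lying between the robot and the jig, outside the jig, not part of the batch. Origin under its middle.
- f_clamp: Bystander: steel F-clamp 300 mm long lying flat, left of the jig. Origin under the middle of its bar.
There are look-alikes about, which are no part of the job. What is shaped like the block2 but green or purple is not meant.

How it is judged:
At the end, for the whole second after the job is handed in: The three blocks lie flat and at rest in the jig's channel between the end block and the stop, with no more than 4 mm of slack in all along the row (stop joint between -0.004 and 0.004), and the T-handle is turned to at least 1.25 rad, so that the stop is locked (value of joint stop between -0.004 and 0.004 m and value of joint handle above 1.25 rad and velocity of joint stop between -0.005 and 0.005 m/s and y of block1 in the frame of jig between -0.18 and -0.025 m and x of block1 in the frame of jig between 0.002 and 0.014 m and z of each of block1, block2, block3 in the frame of jig below 0.022 m and angle between each of block1, block2, block3's own z axis and vertical below 0.06 rad and linear speed of each of block1, block2, block3 below 0.01 m/s and y of block2 in the frame of jig between -0.18 and -0.025 m and x of block2 in the frame of jig between 0.002 and 0.014 m and y of block3 in the frame of jig between -0.18 and -0.025 m and x of block3 in the frame of jig between 0.002 and 0.014 m); the robot touches nothing.
It fails at once if a tool or other bystander on the bench is moved more than 30 mm (distance of any of hammer, try_square, tape_measure, glue, offcut, f_clamp from where it was at the start of the episode above 0.03 m).
It also fails if it takes over 45 s, if anything falls off the work surface, if the arm or the gripper's body presses on something with over 40 N, if the wrist force passes 120 N, or if a joint passes its speed limit or range.

## Robot

A 7-joint arm with a two-finger parallel gripper is mounted at the origin on the work surface. World frame = base frame: x ahead of the robot, y to its left, z up, the work surface at z = 0. Lengths are in m, angles in rad, forces in N, time in s.
With the tool pointing down it reaches from about 0.425 to 0.95 m from the base axis. Payload 16.7 kg.
Tool frame: the origin (TCP) lies at the very end of the fingers, on their centre line; the grasp point (between the pads) lies 19 mm behind it; z points along the fingers, y is the line along which they close (so a half turn about z gives the same grasp; the last joint's range is limited). The gripper opens to 94 mm and grips with 3 to 60 N. Pads are 16 mm wide; open, the fingers measure 119 mm over their backs; the gripper's body (75 mm by 177 mm) begins 78 mm behind the grasp point.
Start: joints at [1.179, 0.426, 0.074, 1.606, -0.034, 1.111, -0.067], TCP at [0.162, -0.655, 0.205] pointing down, gripper open.
Joint ranges: [-2.85, 2.85], [-0.5, 2.14], [-1.23, 1.37], [0.21, 2.46], [-1.02, 4.16], [0.16, 2.05], [-2.73, 2.73]. Speed limits (rad/s): [1.89, 1.89, 2.39, 2.39, 3.01, 3.01, 3.01].

## Interface

Orientations are given as [roll, pitch, yaw] about the fixed x, y, z axes, in that order (R = Rz(yaw) Ry(pitch) Rx(roll)).
In Python, from cell import telemetry, optics, env gives the robot as it stands.
- The arm moves only by the tool carry_out, never from a script. Its argument "deltas" is a list of rows, each a list of 5 numbers: the closure, from 0 (fully open) to 1 (shut), then the shift along the tool's x, y, z in m, then the turn about the tool's z in rad. A call has 1 to 8 rows; each row is the pose to reach, as a shift and turn from the pose commanded when the call began, along the tool's axes at that moment; what a row does not reach only later rows make up. A row lasts 1/10 s, in which the tool goes at most 50 mm and 8.59 degrees, less where a joint would pass 70% of its speed; a pose out of reach is approached as far as the arm can. A call with a gripper value outside its range is refused whole. The fingers move at their own pace and stop on an object; "force" is the grip in N (left out, the last holds). Time passes only in rows, so rows that repeat a pose let the fingers close. It gives the time, the measured TCP pose, the force, the opening and the grip force at its end, in the units of the state.
- telemetry.get_state(): the state, without advancing time (a new reading comes with each control period).
- optics.snapshot(name): name is "scene" or "top" or "wrist"; returns (picture, depth): 480x640x3 uint8, red, green, blue; 480x640 float32, m along the optical axis (not along the pixel's ray), 0 where there is no reading.
- optics.camera_info(name): a dict with "K" (3x3 intrinsics, pixels), "dist_coeffs" ([k1, k2, p1, p2, k3] as OpenCV has them; the pictures are not rectified), "pose" (4x4, takes a point from camera to world coordinates); the wrist camera has in their place "mount" (4x4, takes a point from camera to tool coordinates, whose origin is the TCP and whose axes are the flange's). Camera axes: x right, y up, looking along -z (the intrinsics and any distortion apply to the point x, -y, -z); pixel columns grow to the right and rows downward; lengths in m; the calibration is good to about 2 mm. A picture is of the moment at which its call begins: read the wrist's pose just before it. camera_info takes no time and is no camera call.
- env.sign_off(): hands the job in; it is judged then, once.
The state is a dict: "time_s": time; "q": joint angles; "joint_vel": joint speeds; "tau": joint torques, N m; "tcp_pos": TCP position; "orientation": TCP orientation; "ft_force": force on the tool from outside, world axes, zero at the start; "wrist_torque": the same for the moment, N m; "width": opening from 0.0 (shut) to 1.0 (fully open); "grasp_force": force on a finger pad.
Only numpy, scipy, OpenCV 4.12 (cv2) and the standard library are available. Lean on these libraries where they do the work, as an engineer would, in place of code of your own. Each camera call takes 0.05 s, during which the arm holds its last target. There are 200 camera calls.

## Working session

There is one attempt and no reset: what is moved stays moved. The work goes in short steps, Python scripts to look and compute and a tool call to move; the robot and the scene stay as the last step left them, time stands still between calls to the robot, and variables do not carry over. Pictures are saved under pics/ and viewed, at most 10 in all, crops included, and the job is handed in when it is done.

Besides the shell and the picture viewer there is one more tool, called after ">>>" in YAML: its name, and indented under it one key for each argument. carry_out: Moves the arm, as the interface text tells. Its arguments: {"type":"object","properties":{"deltas":{"type":"array","items":{"type":"array","items":{"type":"number"}}},"force":{"type":"number"}},"required":["deltas"]}

```bash
mkdir -p pics
cat > h.py <<'E'
import numpy as np, cv2
from cell import telemetry, optics, env
from scipy.spatial.transform import Rotation as R
def snap(n,f=None):
    s=telemetry.get_state(); im,d=optics.snapshot(n)
    if f: cv2.imwrite('pics/'+f,im[:,:,::-1])
    ci=optics.camera_info(n)
    if n=='wrist':
        T=np.eye(4);T[:3,:3]=R.from_euler('xyz',s['orientation']).as_matrix();T[:3,3]=s['tcp_pos'];P=T@np.array(ci['mount'])
    else: P=np.array(ci['pose'])
    return im,d,ci,P
def rays(ci,P,uv):
    u=cv2.undistortPoints(np.array(uv,float).reshape(-1,1,2),np.array(ci['K']),np.array(ci['dist_coeffs'])).reshape(-1,2)
    return P[:3,3],np.c_[u[:,0],-u[:,1],-np.ones(len(u))]@P[:3,:3].T
def onplane(ci,P,uv,z):
    o,r=rays(ci,P,uv); return o+r*((z-o[2])/r[:,2])[:,None]
def cloud(d,ci,P):
    v,u=np.mgrid[:480,:640]; o,r=rays(ci,P,np.c_[u.ravel(),v.ravel()])
    return (o+r*d.reshape(-1,1)).reshape(480,640,3)
E
python3 - <<'E'
from h import *
s=telemetry.get_state();print(s['time_s'],s['tcp_pos'],s['orientation'],s['width'])
for n in('top','scene'):
    im,d,ci,P=snap(n,n+'.png'); print(n,P.round(3).tolist(),np.array(ci['K'])[0,0]); np.savez(n+'.npz',im=im,d=d)
E
```

```text
0.0 [ 0.16150124 -0.6549132   0.20477171] [-3.14027790e+00  1.27713760e-04  2.41836091e-01] 1.002178973077014
top [[-0.007, 0.996, -0.091, 0.362], [-1.0, -0.007, -0.003, 0.002], [-0.004, 0.091, 0.996, 1.794], [0.0, 0.0, 0.0, 1.0]] 614.4833529018474
scene [[-0.545, -0.643, 0.539, 1.253], [0.838, -0.419, 0.348, 0.478], [0.002, 0.641, 0.767, 1.13], [0.0, 0.0, 0.0, 1.0]] 533.8125378393572
```

View pics/top.png

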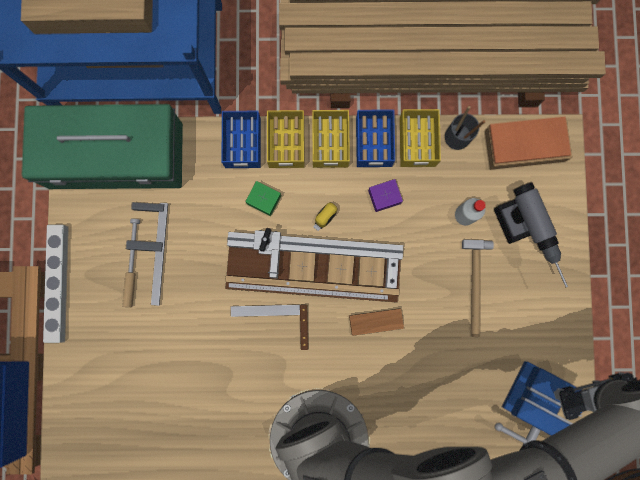

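View pics/scene.png

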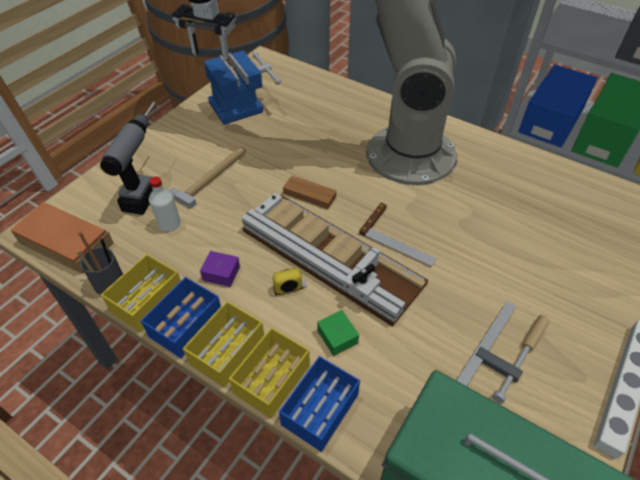

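The top view shows the jig with its rail at the far side from (228,238) to (403,250), the end block at (392,272), the stop plate at (274,255) and the black handle at (264,240). The empty channel lies left of the stop. The scene view agrees.

Run:
```python
from h import *
im=np.load('top.npz')['im'];d=np.load('top.npz')['d'];ci=optics.camera_info('top');P=np.array(ci['pose'])
C=cloud(d,ci,P); sub=np.zeros((480,640),bool);sub[228:305,222:410]=1
z=C[...,2]
print('bench z',np.median(z[340:380,180:260]))
def rect(m,name):
    p=C[m][:,:2].astype(np.float32); r=cv2.minAreaRect(p*1000); print(name,m.sum(),p.mean(0).round(4),np.array(cv2.boxPoints(r)).round(0).tolist(),round(r[2],1),np.median(C[m][:,2]).round(4)); 
rect(sub&(z>.084)&(z<.12),'handle'); rect(sub&(z>.069)&(z<.083),'stop'); 
hsv=cv2.cvtColor(im,cv2.COLOR_RGB2HSV)
grey=(hsv[...,1]<50)&(hsv[...,2]>90)
rect(sub&(z>.052)&(z<.069)&grey,'rail+end')
# rail edges by fine line: grey rail-top mask columns
m=sub&(z>.053)&(z<.0625)&grey
m[258:]=0
rect(m,'rail')
c=im[225:305,220:412];cv2.imwrite('pics/crop.png',cv2.resize(c,None,fx=4,fy=4,interpolation=cv2.INTER_CUBIC)[:,:,::-1])
```

```text
bench z 0.0009390954466629298
handle 172 [0.5547 0.1406] [[455.0, 138.0], [481.0, 80.0], [598.0, 133.0], [573.0, 190.0]] 24.0 0.1111
stop 832 [0.5213 0.0565] [[418.0, -225.0], [546.0, -241.0], [603.0, 212.0], [475.0, 228.0]] 82.8 0.0738
rail+end 2270 [ 0.5422 -0.0343] [[423.0, -230.0], [551.0, -244.0], [606.0, 252.0], [477.0, 266.0]] 83.7 0.0598
rail 1500 [ 0.5512 -0.0129] [[510.0, -240.0], [556.0, -244.0], [600.0, 254.0], [554.0, 258.0]] 84.9 0.0585
```

View pics/crop.png

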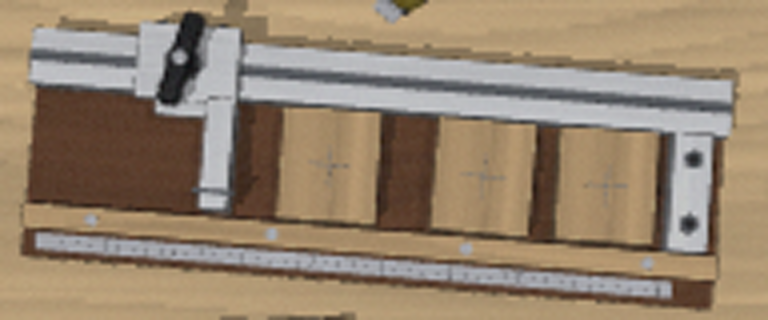

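```bash
cat >> h.py <<'E'
def to(target,yaw=None):
    s=telemetry.get_state();M=R.from_euler('xyz',s['orientation']).as_matrix()
    dd=M.T@(np.array(target)-s['tcp_pos']); cy=np.arctan2(M[1,0],M[0,0])
    print('t',round(s['time_s'],2),'tcp',np.round(s['tcp_pos'],4),'yaw',round(cy,3),'q',np.round(s['q'],2),'F',np.round(s['ft_force'],1),'w',round(s['width'],3))
    print('delta',dd.round(4),'turn',None if yaw is None else round(-(yaw-cy),3))
E
python3 - <<'E'
from h import *
ci=optics.camera_info('top');P=np.array(ci['pose'])
w=lambda pts,z:onplane(ci,P,np.array(pts)/4+[219.6,224.6],z)[:,:2].round(4)
r=w([(33,28),(733,82)],.058);d=r[0]-r[1];print('rail far edge',r,'jig yaw',-np.arctan2(d[0],d[1]),np.hypot(*d))
h=w([(191,15),(172,102),(180,57)],.113);print('handle',h,'bar yaw',np.arctan2(*(h[0]-h[1])[::-1]),h[:2].mean(0))
print('plate face/back',w([(234,150),(204,150)],.078)); e=w([(667,190)],.063);print('end face',e)
print('blocks',w([(330,165),(484,177),(607,186)],.063))
to([.40,-.40,.30]); to([.56,.10,.30],2.93)
E
```

```text
rail far edge [[ 0.5929  0.2544]
 [ 0.5505 -0.2432]] jig yaw -0.08500367485940814 0.4994031637865343
handle [[0.5937 0.1374]
 [0.5335 0.1504]
 [0.5646 0.1449]] bar yaw -0.21268099349002878 [0.5636 0.1439]
plate face/back [[0.503  0.11  ]
 [0.5031 0.1311]]
end face [[ 0.4737 -0.1944]]
blocks [[ 0.4931  0.0432]
 [ 0.4838 -0.0655]
 [ 0.4768 -0.1521]]
t 0.1 tcp [ 0.1615 -0.655   0.2048] yaw 0.242 q [ 1.18  0.43  0.07  1.61 -0.03  1.11 -0.07] F [ 0.  -0.6  0.3] w 0.999
delta [ 0.2926 -0.1906 -0.095 ] turn None
t 0.1 tcp [ 0.1615 -0.655   0.2048] yaw 0.242 q [ 1.18  0.43  0.07  1.61 -0.03  1.11 -0.07] F [ 0.  -0.6  0.3] w 0.999
delta [ 0.5677 -0.6377 -0.0945] turn -2.688
```

>>> carry_out:
  deltas:
    - [0,0,0,-0.05,0]
    - [0,0.03,-0.02,-0.095,0]
    - [0,0.07,-0.045,-0.095,0]
    - [0,0.11,-0.07,-0.095,0]
    - [0,0.15,-0.1,-0.095,0]
    - [0,0.19,-0.125,-0.095,0]
    - [0,0.23,-0.15,-0.095,0]
    - [0,0.27,-0.175,-0.095,0]

```text
time_s: 0.9
tcp_pos: [0.3828, -0.4191, 0.3004]
orientation: [-3.142, 0.0, 0.242]
ft_force: [0.8, -0.9, -0.1]
width: 1.003
grasp_force: 0.0
```

```bash
python3 -c "
from h import *
to([.40,-.40,.30]); to([.56,.10,.30],2.93)"
```

```text
t 0.9 tcp [ 0.3828 -0.4191  0.3004] yaw 0.242 q [ 0.79  0.18 -0.09  1.73  0.02  1.23 -0.63] F [ 0.8 -0.9 -0.1] w 1.003
delta [ 0.0213 -0.0144  0.0004] turn None
t 0.9 tcp [ 0.3828 -0.4191  0.3004] yaw 0.242 q [ 0.79  0.18 -0.09  1.73  0.02  1.23 -0.63] F [ 0.8 -0.9 -0.1] w 1.003
delta [ 2.963e-01 -4.616e-01  4.000e-04] turn -2.688
```

>>> carry_out:
  deltas:
    - [0,0.03,-0.03,0,-0.13]
    - [0,0.055,-0.07,0,-0.27]
    - [0,0.08,-0.11,0,-0.4]
    - [0,0.105,-0.15,0,-0.53]
    - [0,0.13,-0.19,0,-0.67]
    - [0,0.155,-0.23,0,-0.8]
    - [0,0.18,-0.27,0,-0.94]
    - [0,0.2,-0.31,0,-1.07]

```text
time_s: 1.7
tcp_pos: [0.5021, -0.0699, 0.3004]
orientation: [3.142, -0.0, 1.318]
ft_force: [0.4, -0.9, -0.9]
width: 0.999
grasp_force: 0.0
```

```bash
python3 -c "
from h import *
to([.56,.10,.28],2.93)"
```

```text
t 1.7 tcp [ 0.5021 -0.0699  0.3004] yaw 1.318 q [ 0.44  0.1  -0.46  1.83  0.05  1.22 -0.29] F [ 0.4 -0.9 -0.9] w 0.999
delta [0.1789 0.0135 0.0205] turn -1.612
```

>>> carry_out:
  deltas:
    - [0,0.03,0,0,-0.14]
    - [0,0.06,0,0,-0.28]
    - [0,0.09,0,0,-0.42]
    - [0,0.12,0.01,0,-0.56]
    - [0,0.15,0.01,0,-0.7]
    - [0,0.18,0.01,0,-0.84]
    - [0,0.2,0.01,0,-0.98]
    - [0,0.22,0.01,0,-1.12]

```text
time_s: 2.5
tcp_pos: [0.5678, 0.1393, 0.3002]
orientation: [-3.141, -0.001, 2.438]
ft_force: [1.1, -1.0, 0.0]
width: 0.996
grasp_force: 0.0
```

>>> carry_out:
  deltas:
    - [0,0,0,0,-0.14]
    - [0,0,0,0,-0.28]
    - [0,0,0,0,-0.4]
    - [0,0,0,0,-0.49]
    - [0,0,0,0,-0.49]

```text
time_s: 3.0
tcp_pos: [0.5677, 0.138, 0.3002]
orientation: [-3.141, -0.001, 2.923]
ft_force: [0.2, 0.0, -0.6]
width: 0.999
grasp_force: 0.0
```

```bash
python3 -c "
from h import *
to([.5636,.1445,.28],2.93)
im,d,ci,P=snap('wrist','w1.png');np.savez('w1.npz',im=im,d=d,P=P)"
```

```text
t 3.0 tcp [0.5677 0.138  0.3002] yaw 2.923 q [ 0.29  0.29 -0.78  1.66  0.21  1.28  0.82] F [ 0.2  0.  -0.6] w 0.999
delta [0.0054 0.0055 0.0202] turn -0.007
```

View pics/w1.png

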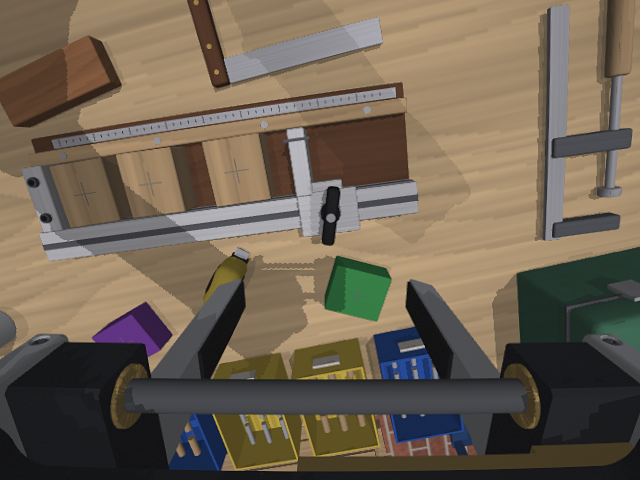

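The wrist view shows the handle bar from about (333,188) to (329,243), with its hub at (331,217) between the fingers. The rail and blocks are as in the top view.

```bash
python3 -c "
from h import *
f=np.load('w1.npz');im=f['im'];P=f['P'];ci=optics.camera_info('wrist')
m=(im.max(2)<70)[180:250,310:350].astype(np.uint8)
n,l,st,c=cv2.connectedComponentsWithStats(m);k=1+st[1:,4].argmax()
v,u=np.nonzero(l==k);print(st[k])
r=cv2.minAreaRect(np.c_[u+310,v+180].astype(np.float32));b=cv2.boxPoints(r);print(r)
w=onplane(ci,P,b,.113);print(w.round(4),w.mean(0))
print('hub',onplane(ci,P,[(331,217)],.115))
line=onplane(ci,P,[(48,258),(418,212),(44,235),(418,182)],.058);print(line.round(4))
cm=onplane(ci,P,[(290,150),(313,150)],.078);print(cm)
to([.5636,.1445,.14],2.93)
"
```

```text
[ 11   6  19  59 747]
((330.0, 215.0), (58.0, 18.0), 90.0)
[[0.5249 0.1433 0.113 ]
 [0.5291 0.1624 0.113 ]
 [0.5933 0.1488 0.113 ]
 [0.5889 0.1288 0.113 ]] [0.55905162 0.14584463 0.113     ]
hub [[0.56032094 0.14666968 0.115     ]]
[[ 0.5431 -0.2419  0.058 ]
 [ 0.5899  0.255   0.058 ]
 [ 0.512  -0.2328  0.058 ]
 [ 0.5522  0.2604  0.058 ]]
[[0.48054924 0.11618717 0.078     ]
 [0.48636554 0.14213506 0.078     ]]
t 3.05 tcp [0.5678 0.138  0.3002] yaw 2.92 q [ 0.29  0.29 -0.78  1.66  0.21  1.28  0.81] F [ 0.8 -0.3  0.1] w 1.004
delta [0.0054 0.0055 0.1602] turn -0.01
```

>>> carry_out:
  deltas:
    - [0.3,0.007,0.006,0.04,0]
    - [0.3,0.007,0.006,0.08,0]
    - [0.3,0.007,0.006,0.12,0]
    - [0.3,0.007,0.006,0.15,0]
    - [0.3,0.007,0.006,0.15,0]

```text
time_s: 3.55
tcp_pos: [0.5601, 0.1447, 0.147]
orientation: [-3.139, -0.005, 2.919]
ft_force: [-0.2, -0.6, 0.9]
width: 0.7
grasp_force: 0.0
```

```bash
python3 -c "
from h import *
to([.562,.145,.088],2.93)
im,d,ci,P=snap('wrist','w2.png');np.savez('w2.npz',im=im,d=d,P=P)"
```

```text
t 3.55 tcp [0.5601 0.1447 0.147 ] yaw 2.919 q [ 0.22  0.43 -0.74  1.84  0.34  1.01  0.69] F [-0.2 -0.6  0.9] w 0.7
delta [-0.0021  0.0009  0.059 ] turn -0.011
```

View pics/w2.png

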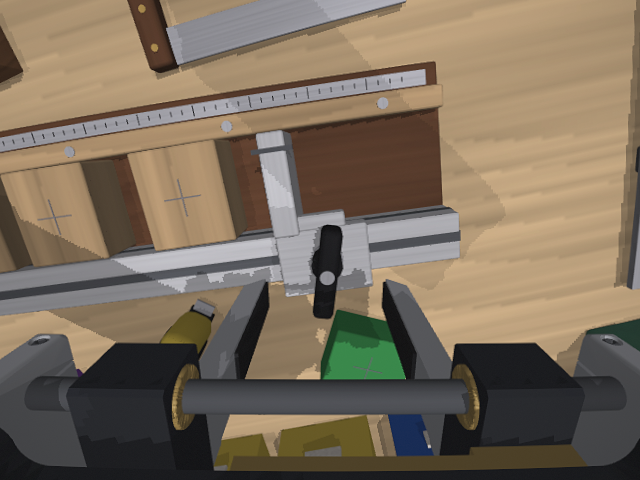

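The hub sits at (327,278), and the bar runs from (331,226) to (322,318), between the finger tips at x≈268 and 385.

```bash
python3 -c "
from h import *
f=np.load('w2.npz');P=f['P'];ci=optics.camera_info('wrist')
w=onplane(ci,P,[(331,226),(322,318)],.113);print(w.round(4),w.mean(0),np.linalg.norm(w[0]-w[1]),np.arctan2(*(w[0]-w[1])[1::-1]))
print(onplane(ci,P,[(327,278)],.116))
to([w.mean(0)[0],w.mean(0)[1],.088],2.93)
"
```

```text
[[0.5272 0.1563 0.113 ]
 [0.5913 0.1356 0.113 ]] [0.55921026 0.14596251 0.113     ] 0.06736831793376793 2.8281310111694573
[[0.56105181 0.14601747 0.116     ]]
t 3.6 tcp [0.5614 0.1454 0.1496] yaw 2.92 q [ 0.22  0.43 -0.74  1.84  0.33  1.01  0.69] F [0.7 0.7 1.4] w 0.703
delta [0.0021 0.0001 0.0616] turn -0.01
```

>>> carry_out:
  deltas:
    - [0.3,0,0,0.03,0.02]
    - [0.3,0,0,0.06,0.02]
    - [0.3,0,0,0.061,0.02]
    - [1,0,0,0.061,0.02]
    - [1,0,0,0.061,0.02]
    - [1,0,0,0.061,0.02]
    - [1,0,0,0.061,0.02]
    - [1,0,0,0.061,0.02]
  force: 55

```text
time_s: 4.4
tcp_pos: [0.5626, 0.1456, 0.0901]
orientation: [3.141, 0.001, 2.901]
ft_force: [0.5, -0.5, -0.1]
width: 0.311
grasp_force: 0.0
```

```bash
python3 -c "
from h import *
s=telemetry.get_state();print(s['grasp_force'],s['wrist_torque'])
p=s['tcp_pos'];L=.094;to([p[0]-.085*L,p[1]-.9964*L,p[2]])"
```

```text
0.0 [ 0.03383169 -0.12320689 -0.02915466]
t 4.4 tcp [0.5626 0.1456 0.0901] yaw 2.901 q [ 0.19  0.49 -0.7   1.89  0.4   0.9   0.62] F [ 0.5 -0.5 -0.1] w 0.311
delta [-0.0145 -0.0929 -0.    ] turn None
```

Fingers are still closing.

>>> carry_out:
  deltas:
    - [1,0,0,0,0]
    - [1,0,0,0,0]
    - [1,0,0,0,0]
    - [1,0,0,0,0]
    - [1,0,0,0,0]

```text
time_s: 4.9
tcp_pos: [0.5629, 0.1461, 0.0907]
orientation: [3.141, 0.001, 2.902]
ft_force: [-3.3, -0.2, 17.1]
width: 0.156
grasp_force: 86.1
```

```bash
python3 -c "
from h import *
s=telemetry.get_state();print(s['grasp_force'],s['wrist_torque'])
p=s['tcp_pos'];L=.094;to([p[0]-.085*L,p[1]-.9964*L,p[2]])"
```

```text
86.05889294296503 [-0.24891279  0.70819574 -0.20908934]
t 4.9 tcp [0.5629 0.1461 0.0907] yaw 2.902 q [ 0.19  0.49 -0.7   1.89  0.4   0.9   0.62] F [-3.3 -0.2 17.1] w 0.156
delta [-0.0145 -0.0929 -0.    ] turn None
```

Gripped. Drag the stop along the rail.

>>> carry_out:
  deltas:
    - [1,-0.001,-0.008,0,0]
    - [1,-0.003,-0.018,0,0]
    - [1,-0.0045,-0.029,0,0]
    - [1,-0.006,-0.04,0,0]
    - [1,-0.008,-0.051,0,0]
    - [1,-0.0095,-0.06,0,0]
    - [1,-0.011,-0.07,0,0]
    - [1,-0.012,-0.077,0,0]
  force: 45

```text
time_s: 5.7
tcp_pos: [0.5562, 0.0685, 0.0907]
orientation: [3.14, 0.001, 2.902]
ft_force: [-3.9, 3.8, 17.2]
width: 0.155
grasp_force: 70.2
```

```bash
python3 -c "
from h import *
s=telemetry.get_state();print(s['grasp_force'],s['wrist_torque'])
p=s['tcp_pos'];L=.016;to([p[0]-.085*L,p[1]-.9964*L,p[2]])
im,d,ci,P=snap('top','top2.png')
c=im[225:305,220:412];cv2.imwrite('pics/crop2.png',cv2.resize(c,None,fx=4,fy=4,interpolation=cv2.INTER_CUBIC)[:,:,::-1])"
```

```text
70.21258631721139 [ 0.80764569  0.90964831 -0.21752151]
t 5.7 tcp [0.5562 0.0685 0.0907] yaw 2.902 q [ 0.33  0.46 -0.7   1.94  0.38  0.88  0.76] F [-3.9  3.8 17.2] w 0.155
delta [-0.0025 -0.0158 -0.    ] turn None
```

View pics/crop2.png

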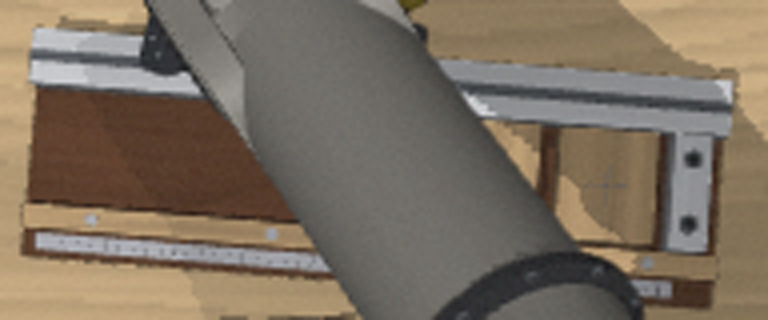

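The arm hides the stop, but gaps still show at crop x≈548 and 662, so the row isn't closed yet. I'll continue slowly and watch the force.

>>> carry_out:
  deltas:
    - [1,-0.0005,-0.004,0,0]
    - [1,-0.001,-0.007,0,0]
    - [1,-0.0015,-0.01,0,0]
    - [1,-0.002,-0.012,0,0]
    - [1,-0.002,-0.012,0,0]

```text
time_s: 6.25
tcp_pos: [0.5552, 0.0566, 0.0907]
orientation: [3.141, 0.001, 2.902]
ft_force: [-6.8, 2.7, 19.0]
width: 0.156
grasp_force: 70.4
```

>>> carry_out:
  deltas:
    - [1,0,-0.001,0,0]
    - [1,0,-0.002,0,0]
    - [1,-0.0005,-0.003,0,0]
    - [1,-0.0005,-0.003,0,0]

```text
time_s: 6.65
tcp_pos: [0.555, 0.054, 0.0907]
orientation: [3.14, 0.001, 2.902]
ft_force: [-5.9, 3.9, 19.6]
width: 0.155
grasp_force: 70.4
```

>>> carry_out:
  deltas:
    - [1,0,-0.001,0,0]
    - [1,0,-0.002,0,0]
    - [1,-0.0005,-0.003,0,0]
    - [1,-0.0005,-0.003,0,0]

```text
time_s: 7.05
tcp_pos: [0.5547, 0.0511, 0.0907]
orientation: [3.14, 0.001, 2.902]
ft_force: [-5.5, 4.0, 19.7]
width: 0.15
grasp_force: 70.4
```

>>> carry_out:
  deltas:
    - [1,0,-0.001,0,0]
    - [1,0,-0.002,0,0]
    - [1,-0.0005,-0.003,0,0]
    - [1,-0.0005,-0.003,0,0]

```text
time_s: 7.45
tcp_pos: [0.5545, 0.048, 0.0907]
orientation: [3.14, 0.001, 2.902]
ft_force: [-6.0, 4.3, 19.6]
width: 0.157
grasp_force: 70.4
```

>>> carry_out:
  deltas:
    - [1,0,-0.001,0,0]
    - [1,0,-0.002,0,0]
    - [1,-0.0005,-0.003,0,0]
    - [1,-0.0005,-0.003,0,0]

```text
time_s: 7.85
tcp_pos: [0.5543, 0.045, 0.0907]
orientation: [3.14, 0.001, 2.902]
ft_force: [-6.6, 4.4, 19.4]
width: 0.157
grasp_force: 70.4
```

```bash
python3 -c "
from h import *
im,d,ci,P=snap('scene')
c=im[180:330,230:440];cv2.imwrite('pics/s2.png',cv2.resize(c,None,fx=3.8,fy=3.8,interpolation=cv2.INTER_CUBIC)[:,:,::-1])"
```

```text
(no output)
```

View pics/s2.png

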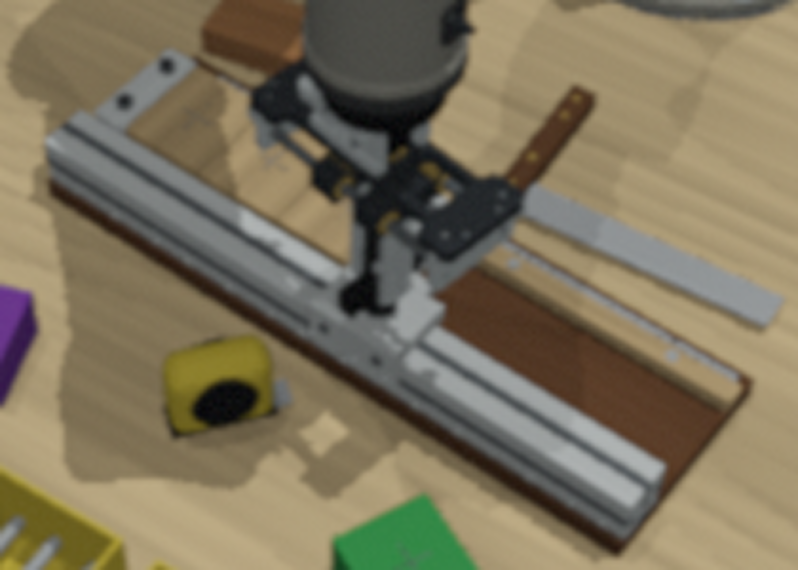

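The row looks nearly closed: continuous beech from (130,120) to the stop near (340,250). I'll keep pushing until the force jumps.

>>> carry_out:
  deltas:
    - [1,0,-0.001,0,0]
    - [1,0,-0.002,0,0]
    - [1,0,-0.002,0,0]

```text
time_s: 8.2
tcp_pos: [0.5542, 0.0446, 0.0908]
orientation: [3.138, 0.001, 2.903]
ft_force: [-3.9, 11.8, 14.6]
width: 0.158
grasp_force: 70.0
```

>>> carry_out:
  deltas:
    - [1,0,-0.001,0,0]
    - [1,0,-0.002,0,0]
    - [1,0,-0.002,0,0]

```text
time_s: 8.5
tcp_pos: [0.5541, 0.0445, 0.0909]
orientation: [3.136, 0.002, 2.905]
ft_force: [-0.5, 21.5, 9.9]
width: 0.15
grasp_force: 68.6
```

Row closed: force jumped to 21 N with no further motion. Now turn clockwise.

>>> carry_out:
  deltas:
    - [1,0,0,0,0.08]
    - [1,0,0,0,0.18]
    - [1,0,0,0,0.28]
    - [1,0,0,0,0.38]
    - [1,0,0,0,0.46]

```text
time_s: 9.0
tcp_pos: [0.5543, 0.0449, 0.0909]
orientation: [3.135, -0.001, 2.441]
ft_force: [1.2, 22.0, 8.0]
width: 0.156
grasp_force: 68.4
```

>>> carry_out:
  deltas:
    - [1,0,0,0,0.1]
    - [1,0,0,0,0.2]
    - [1,0,0,0,0.3]
    - [1,0,0,0,0.4]
    - [1,0,0,0,0.5]

```text
time_s: 9.5
tcp_pos: [0.5546, 0.045, 0.0909]
orientation: [3.136, -0.004, 1.942]
ft_force: [2.7, 22.6, 8.1]
width: 0.155
grasp_force: 68.3
```

>>> carry_out:
  deltas:
    - [1,0,0,0,0.1]
    - [1,0,0,0,0.2]
    - [1,0,0,0,0.3]
    - [1,0,0,0,0.4]
    - [1,0,0,0,0.46]
    - [1,0,0,0,0.46]

```text
time_s: 10.1
tcp_pos: [0.555, 0.0451, 0.091]
orientation: [3.137, -0.006, 1.483]
ft_force: [4.2, 22.0, 6.6]
width: 0.155
grasp_force: 68.4
```

```bash
python3 -c "
from h import *
s=telemetry.get_state();print(s['grasp_force'],s['wrist_torque'])
to(s['tcp_pos'],-.085-1.54+np.pi)"
```

```text
68.40377759188414 [ 5.36863239 -0.81379465  0.20076703]
t 10.1 tcp [0.555  0.0451 0.091 ] yaw 1.483 q [ 0.13  0.39 -0.39  1.96  0.2   0.82 -0.46] F [ 4.2 22.   6.6] w 0.155
delta [0. 0. 0.] turn -0.033
```

>>> carry_out:
  deltas:
    - [0.5,0,0,0,0]
    - [0.5,0,0,0,0]
    - [0.5,0,0,0,0]
    - [0.5,0,0,0,0]
    - [0.5,0,0,-0.03,0]
    - [0.5,0,0,-0.07,0]
    - [0.5,0,0,-0.12,0]
    - [0.5,0,0,-0.16,0]

```text
time_s: 10.9
tcp_pos: [0.5528, 0.0397, 0.2519]
orientation: [3.141, -0.0, 1.482]
ft_force: [0.5, -0.1, -0.6]
width: 0.5
grasp_force: 0.0
```

>>> carry_out:
  deltas:
    - [0.5,0.04,0,0,0]
    - [0.5,0.08,0,0,0]
    - [0.5,0.12,0,0,0]
    - [0.5,0.16,0,0,0]
    - [0.5,0.2,0,0,0]
    - [0.5,0.2,0,0,0]

```text
time_s: 11.5
tcp_pos: [0.5694, 0.2447, 0.2491]
orientation: [-3.14, -0.002, 1.488]
ft_force: [-1.3, -0.3, -0.6]
width: 0.498
grasp_force: 0.0
```

```bash
python3 -c "
from h import *
im,d,ci,P=snap('top')
c=im[225:305,220:412];cv2.imwrite('pics/crop3.png',cv2.resize(c,None,fx=4,fy=4,interpolation=cv2.INTER_CUBIC)[:,:,::-1])"
```

```text
(no output)
```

View pics/crop3.png

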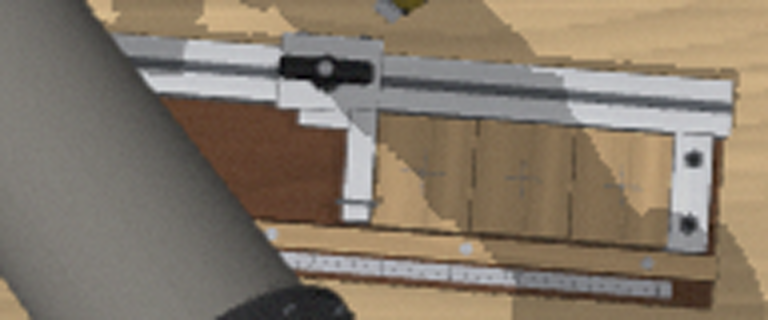

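The row is closed from the stop at x≈375 to the end block at 672, with only hairline joints at 474 and 572. The handle bar (280–372, y≈70) lies in line with the rail, and the arm is clear.

```bash
python3 -c "
from h import *
print(env.sign_off())"
```

```text
the job is handed in; nothing more can be done
None
```

The blocks are closed up tight against the end block, the stop is locked with its bar in line with the rail, the arm touched nothing else that I could see, and the job is handed in (no verdict was returned).

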